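# Slide the back into a small drawer and hold it square

## Robot

A 7-joint arm with a two-finger parallel gripper is mounted at the origin on the work surface. World frame = base frame: x ahead of the robot, y to its left, z up, the work surface at z = 0. Lengths are in m, angles in rad, forces in N, time in s.
With the tool pointing down it reaches from about 0.4 to 0.875 m from the base axis. Payload 6.5 kg.
Tool frame: the origin (TCP) lies at the very end of the fingers, on their centre line; the grasp point (between the pads) lies 19 mm behind it; z points along the fingers, y is the line along which they close (so a half turn about z gives the same grasp; the last joint's range is limited). The gripper opens to 85 mm and grips with 20 to 120 N. Pads are 22 mm wide; open, the fingers measure 114 mm over their backs; the gripper's body (76 mm by 85 mm) begins 54 mm behind the grasp point. The pads swing forward as they close: fully open they stand 13 mm farther back than shut.
Start: joints at [-1.334, 0.536, -0.004, 1.538, 0.003, 1.067, -0.071], TCP at [0.194, 0.62, 0.231] pointing down, gripper open.
Joint ranges: [-2.7, 2.7], [-0.37, 2.16], [-1.27, 1.26], [0.24, 2.4], [-1.31, 4.45], [0.19, 1.91], [-2.76, 2.76]. Speed limits (rad/s): [2.39, 2.39, 3.14, 3.14, 3.14, 3.14, 3.14].

## Interface

Orientations are given as a unit quaternion [w, x, y, z].
In Python, from rig import * gives the robot as it stands. The module is installed in compiled form; this text tells all that it offers. Calls block until the motion is done:
- move_ptp(position, orientation): joint-space move of the TCP to a pose.
- line_to(position, vel=0.15, frame=None, contact_N=None): straight line of the TCP; frame=None keeps the orientation; vel is the mean speed in m/s. With contact_N (N) it stops when the force on the tool has changed by that much, and returns True; else False.
- move_j(angles): joint-space move.
- set_gripper(opening, newtons=None): finger opening in m; newtons is the grip in N (None keeps the last); returns when the fingers have stopped.
- pause(seconds).
- ik(position, orientation): joint angles nearest the present ones, or None.
- sense(): the state.
- grab_frame(name): name is "scene" or "side" or "wrist"; returns a dict with "image" (480x640x3 uint8, red, green, blue), "fx", "fy", "cx", "cy" (pixels), "view" (4x4, takes a point from world to camera coordinates). Camera axes: x right, y up, looking along -z (the intrinsics and any distortion apply to the point x, -y, -z); pixel columns grow to the right and rows downward; lengths in m; the calibration is good to about 2 mm. A picture is of the moment at which its call begins. There is no depth.
A pose or a line that the arm cannot do raises Unreachable and nothing moves.
- close_job(): hands the job in; it is judged then, once.
The state is a dict: "t": time; "joint_pos": joint angles; "qvel": joint speeds; "joint_efforts": joint torques, N m; "eef_pos": TCP position; "tool_rot": TCP orientation; "contact_force": force on the tool from outside, world axes, zero at the start; "torque": the same for the moment, N m; "opening": finger opening in m; "grip_force": force on a finger pad.
Only numpy, scipy, OpenCV 4.12 (cv2) and the standard library are available. Lean on these libraries where they do the work, as an engineer would, in place of code of your own. Each camera call takes 0.05 s, during which the arm holds its last target. There are 200 camera calls.

## Task

Take the plain plywood panel from the peg rack, slide it upright down the grooves in the two sides of the unfinished drawer until it is fully home on the drawer bottom, and let go of it. Then take the carpenter's square by its stock and press it, stock flat on the drawer bottom and blade upright, into the corner inside the drawer where bottom and panel meet until both faces touch; finish while still gripping it, held square and pressing firmly against both bottom and panel. Leave the other things on the bench where they are, and never let the square fall over.

Things in the scene. Friction and masses are not known exactly. Their poses are not given: they have to be found in the camera images.
- drawer: Unfinished drawer, fixed on the bench. Origin on the bench under its middle; x from its front (brass knob, knob end at x = -154 mm) to its open back, y left, z up. Bottom 240 x 180 mm, upper face at z = 10 mm. Sides 15 mm thick, inner faces at y = -75 and +75 mm, tops at z = 60 mm. Front 72 mm high, inner face at x = -120 mm.
- drawer_seat (a point): Where the middle of the panel's lower edge belongs: on the drawer bottom (z = 10 mm), at x = 100 mm of the drawer, midway between two upright grooves. There is one in the inner face of each side, 14.4 mm wide (x), 7 mm deep (y), open at the top with a 3 mm chamfer, running down to the bottom. Axes as the drawer's.
- panel_mid (a point): Centre of the loose plywood panel: 12 mm thick (x), 161 mm long (y), 75 mm high (z), 0.1 to 0.16 kg, the same either way round. Starts upright on its long edge in either place of the peg rack, lower edge 12 mm above the bench. Plain bare wood, longer and lower than the picture frame in the other place.
- rack: Fixed dark wooden peg rack, base 210 x 120 x 12 mm, origin under its centre. Two places at x = -40 and +40 mm, each between two pairs of 8 mm pegs (at y = -48 and +48 mm, tops 48 mm above the bench, 15.6 mm free within a pair): a slab stands in it upright along y and lifts straight out. No pegs in the middle.
- square_grip (a point): Gripping point on the stock of the loose carpenter's square: in the middle of its 26 mm thickness, 18 mm above its underside, 95 mm from the heel (clear of the blade). Axes: x along the stock to the heel, y across the thickness, z up along the blade.
- square_heel (a point): The square's outer corner: lower edge of the heel end, mid-thickness; 95 mm along +x and 18 mm below square_grip, same axes. The two faces that must touch meet here: the stock's underside and the upright heel edge (end of the stock and outer edge of the blade).
- square: The carpenter's square, 0.24 to 0.4 kg; starts standing on the bench on its stock, blade up. Aluminium stock 140 mm long (x), 26 thick (y), 32 high (z); steel blade 30 mm wide (x), 4 thick (y), from the heel end of the stock up to 130 mm above the underside, outer edge flush with the heel end. Origin: centre of the stock's underside.
- panel: The whole plywood panel; origin at the middle of its lower edge.
- picture: Bystander: small dark picture frame, 130 mm long (y), 12 mm thick (x), 90 mm high, standing in the other place of the peg rack. Origin at the middle of its lower edge.
- glue: Bystander: white glue bottle, 48 mm in diameter, 150 mm high. Origin under its centre.
- jar_a: Bystander: jar with a red lid, 76 mm in diameter, 75 mm high. Origin under its centre.
- jar_b: Bystander: jar with a blue lid, 84 mm in diameter, 65 mm high. Origin under its centre.
- tape: Bystander: roll of tape lying flat, 84 mm in diameter, 24 mm high. Origin under its centre.
- screwdriver: Bystander: screwdriver lying on the bench, 170 mm long.
- mallet: Bystander: wooden mallet lying on the bench; head 55 x 100 x 45 mm, handle 190 mm long along +y. Origin under the centre of the head.
Not all that is in view belongs to the job. Several things look just like the square: the one meant starts farthest to the robot's left. Leave any red look-alike of the panel alone.

How it is judged:
On the way:
1. the panel stands home in both grooves, down on the drawer bottom, and has been let go (x of panel_mid in the frame of drawer between 0.097 and 0.103 m and y of panel_mid in the frame of drawer between -0.004 and 0.004 m and z of panel_mid in the frame of drawer below 0.05 m and angle between the x axis of panel and the x axis of drawer, either way round below 0.04 rad and contact force between the fingers and panel below 0.1 N), for 0.2 s.
At the end, for the whole second after the job is handed in: Panel untouched, home in its grooves (3 mm, 2.5 mm in height, 1.7 deg); square gripped (3 N), at rest, its heel in the corner within about 3 mm, square to the panel within 1.7 deg, upright within 1.4 deg, pressing on the drawer and on the panel with over 1 N each (x of panel_mid in the frame of drawer between 0.097 and 0.103 m and y of panel_mid in the frame of drawer between -0.004 and 0.004 m and z of panel_mid in the frame of drawer below 0.05 m and angle between the x axis of panel and the x axis of drawer, either way round below 0.03 rad and angle between the x axis of square and the x axis of panel, either way round below 0.03 rad and angle between the z axis of square and the z axis of drawer, either way round below 0.025 rad and x of square_heel in the frame of drawer between 0.09 and 0.098 m and y of square_heel in the frame of drawer between -0.062 and 0.062 m and z of square_heel in the frame of drawer below 0.0125 m and contact force between square and drawer above 1 N and contact force between square and panel above 1 N and contact force between the fingers and square above 3 N and contact force between the fingers and panel below 0.1 N and linear speed of each of square, panel below 0.02 m/s); the arm keeps its last pose, push and grip.
It fails at once if a bystander was moved more than 30 mm (distance of any of picture, glue, jar_a, jar_b, tape, screwdriver, mallet from where it was at the start of the episode above 0.03 m).
It fails at once if the square was laid over or dropped (angle between square's own z axis and vertical above 0.7 rad).
It also fails if it takes over 72 s, if anything falls off the work surface, if the arm or the gripper's body presses on something with over 40 N, if the wrist force passes 120 N, or if a joint passes its speed limit or range.

## Working session

There is one attempt and no reset: what is moved stays moved. The work goes in short steps, each a Python script; the robot and the scene stay as the last script left them, time stands still between calls to the robot, and variables do not carry over. Pictures are saved under pics/ and viewed, at most 11 in all, crops included, and the job is handed in when it is done.

```bash
mkdir -p pics; cat > h.py <<'E'
from rig import *
import numpy as np, cv2, json
def snap(n,f):
    d=grab_frame(n); cv2.imwrite(f'pics/{f}.png',d['image'][:,:,::-1])
    json.dump({k:(np.array(v).tolist()) for k,v in d.items() if k!='image'},open(f'pics/{f}.json','w')); return d
E
python3 - <<'E'
from h import *
for n in("scene","side"):
    d=snap(n,n+"0"); print(n,{k:np.round(v,4).tolist() for k,v in d.items() if k!='image'})
print(sense())
E
```

```text
scene {'fx': 614.8226, 'fy': 614.8226, 'cx': 322.3832, 'cy': 233.5074, 'view': [[-0.4115, 0.9114, 0.0095, 0.2317], [-0.7745, -0.3551, 0.5235, 0.3623], [0.4805, 0.2081, 0.852, -2.0523], [0.0, 0.0, 0.0, 1.0]]}
side {'fx': 453.6383, 'fy': 453.6383, 'cx': 323.752, 'cy': 239.2305, 'view': [[0.8759, -0.4825, -0.0104, -0.453], [0.3593, 0.6375, 0.6815, -0.2174], [-0.3222, -0.6007, 0.7317, -1.0954], [0.0, 0.0, 0.0, 1.0]]}
{'t': 0.1, 'joint_pos': array([-1.33423652,  0.53709516, -0.00442113,  1.53877648,  0.00261326,
        1.06732561, -0.07122545]), 'qvel': array([ 0.00112352, -0.00204186, -0.00028401, -0.00216628, -0.00205831,
       -0.0017104 ,  0.00043456]), 'joint_efforts': array([ 1.87755897e-03, -5.84566391e+01,  1.05151948e+00, -2.59773731e+01,
        1.26676846e-02,  4.64128199e-03, -3.10084545e-05]), 'eef_pos': array([0.19365658, 0.61987396, 0.23049696]), 'tool_rot': array([-5.15678887e-05,  1.50783747e-01,  9.88566448e-01, -7.97872363e-04]), 'contact_force': array([0.22164016, 0.06606273, 0.07870322]), 'torque': array([-0.05975569, -0.01969338,  0.01219011]), 'grip_force': 0.0, 'opening': 0.08531933979034906}
```

View pics/scene0.png

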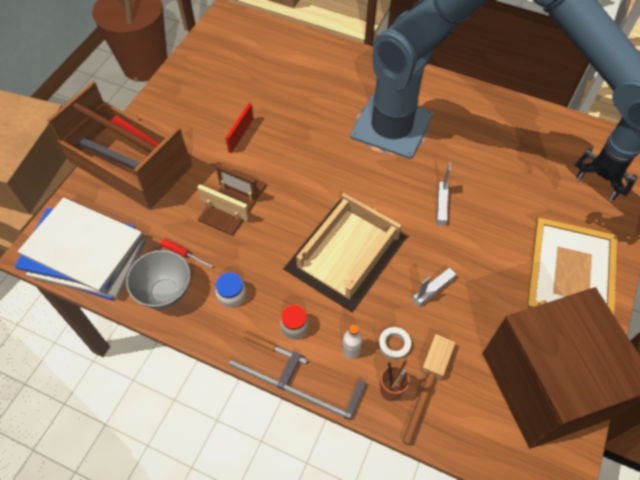

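View pics/side0.png

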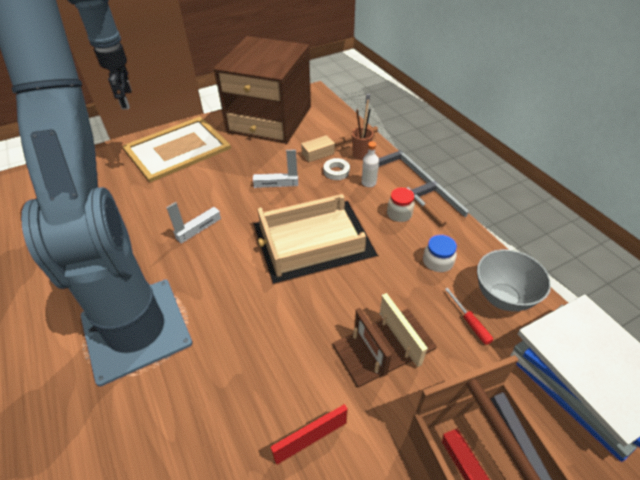

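Scene view: drawer about (350,248), rack (228,200) with the pale panel at (222,203) and the picture behind it (238,182); two squares at (443,195) and (435,287). Side view: squares at (197,222) and (275,175), drawer (312,235), knob (262,242), rack (385,345), panel (402,328). I'll compute rough positions next.

```bash
cat >> h.py <<'E'
def load(f):
    j=json.load(open(f'pics/{f}.json')); j['view']=np.array(j['view']); return j
def ray(j,u,v):
    R=j['view'][:3,:3];t=j['view'][:3,3]
    d=R.T@np.array([(u-j['cx'])/j['fx'],-(v-j['cy'])/j['fy'],-1]); return -R.T@t,d
def onz(j,u,v,z):
    o,d=ray(j,u,v); return (o+d*(z-o[2])/d[2])
def proj(j,P):
    c=np.atleast_2d(P)@j['view'][:3,:3].T+j['view'][:3,3]
    return np.c_[j['cx']+j['fx']*c[:,0]/-c[:,2], j['cy']-j['fy']*c[:,1]/-c[:,2]]
E
python3 - <<'E'
from h import *
a,b=load('scene0'),load('side0')
np.set_printoptions(precision=3,suppress=True)
print('scene sqA',onz(a,443,220,0),onz(a,445,195,.03),'sqB',onz(a,416,302,0),onz(a,452,272,.03))
print('side sqA',onz(b,183,240,0),onz(b,218,212,.03),'sqB',onz(b,255,187,0),onz(b,297,183,0))
print('drawer scene tops',[onz(a,*p,.06) for p in((345,198),(400,230),(350,290),(300,262))])
print('drawer side tops',[onz(b,*p,.06) for p in((263,207),(275,252),(363,236),(345,198))])
print('knob',onz(b,262,242,.04))
print('panel top scene',[onz(a,*p,.087) for p in((198,188),(248,210))],'side',[onz(b,*p,.087) for p in((385,298),(424,358))])
im=cv2.imread('pics/scene0.png');im2=cv2.imread('pics/side0.png')
c=lambda i,x,y,w,h,W,H:cv2.resize(i[y:y+h,x:x+w],(W,H),interpolation=cv2.INTER_CUBIC)
m=np.zeros((600,800,3),np.uint8)
m[:300,:400]=c(im,390,150,80,60,400,300)
m[:300,:400]=c(im,390,160,100,75,400,300)
m[:300,400:]=c(im,390,250,100,75,400,300)
m[300:,:400]=c(im2,150,180,100,75,400,300)
m[300:,400:]=c(im2,230,140,100,75,400,300)
cv2.imwrite('pics/m1.png',m)
E
```

```text
scene sqA [0.289 0.276 0.   ] [0.221 0.254 0.03 ] sqB [0.58  0.294 0.   ] [0.465 0.355 0.03 ]
side sqA [0.186 0.232 0.   ] [0.307 0.261 0.03 ] sqB [0.457 0.345 0.   ] [0.582 0.297 0.   ]
drawer scene tops [array([ 0.377, -0.011,  0.06 ]), array([0.414, 0.177, 0.06 ]), array([0.65 , 0.121, 0.06 ]), array([ 0.629, -0.039,  0.06 ])]
drawer side tops [array([0.421, 0.184, 0.06 ]), array([0.379, 0.011, 0.06 ]), array([ 0.609, -0.053,  0.06 ]), array([0.645, 0.102, 0.06 ])]
knob [0.369 0.078 0.04 ]
panel top scene [array([ 0.542, -0.41 ,  0.087]), array([ 0.55 , -0.241,  0.087])] side [array([ 0.533, -0.265,  0.087]), array([ 0.518, -0.43 ,  0.087])]
```

View pics/m1.png

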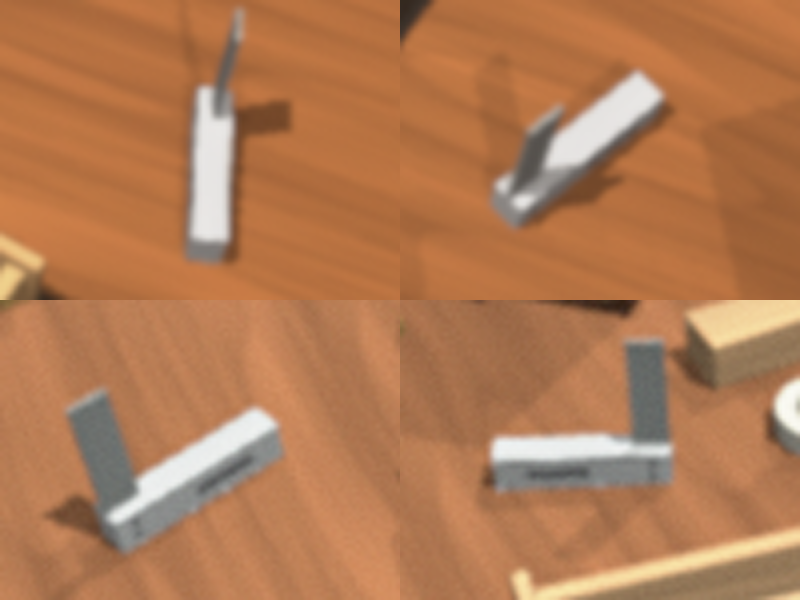

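The leftmost square is B (y≈0.32); its heel points away from the robot. It's closest to the start pose, so I'll take wrist views on the way to the rack.

```bash
cat >> h.py <<'E'
from scipy.spatial.transform import Rotation as Ro
np.set_printoptions(precision=4,suppress=True)
def down(deg):  # tool z down, closing axis at deg from world x
    a=np.radians(deg); y=np.array([np.cos(a),np.sin(a),0]); z=np.array([0,0,-1.]); 
    return np.roll(Ro.from_matrix(np.c_[np.cross(y,z),y,z]).as_quat(),1)
E
python3 - <<'E'
from h import *
for n,p,a in(('wsq',(.47,.33,.30),70),('wdr',(.47,.08,.34),75.5),('wra',(.48,-.32,.32),90)):
    move_ptp(p,down(a)); d=snap('wrist',n); s=sense(); print(n,s['t'],s['joint_pos'],s['eef_pos']); 
    V=d['view']; print('cam',-V[:3,:3].T@V[:3,3],V[2,:3],d['fx'],V[0,:3])
m=np.vstack([np.hstack([cv2.resize(cv2.imread(f'pics/{n}.png'),(400,300)) for n in r]) for r in(('wsq','wdr'),('wra','scene0'))])
cv2.imwrite('pics/m2.png',m)
E
```

```text
wsq 1.6583 [-0.7828  0.3399  0.1153  1.6725 -0.0432  1.1321  0.5689] [0.4689 0.3316 0.2997]
cam [0.3985 0.3574 0.4418] [-0.2764  0.1002  0.9558] 365.4898691522091 [ 0.3395  0.9406 -0.0004]
wdr 2.7 [-0.4686  0.1223  0.2231  1.8535 -0.0298  1.1692  1.0853] [0.47   0.0821 0.3397]
cam [0.3974 0.1008 0.4819] [-0.2854  0.0731  0.9556] 365.4898691522091 [ 0.2481  0.9687 -0.    ]
wra 4.2333 [ 0.0659  0.3625  0.5834  1.6601 -0.2134  1.1834  2.2739] [ 0.481  -0.3184  0.3199]
cam [ 0.4059 -0.3184  0.4619] [-0.2948 -0.001   0.9556] 365.4898691522091 [-0.0023  1.      0.0004]
```

View pics/m2.png

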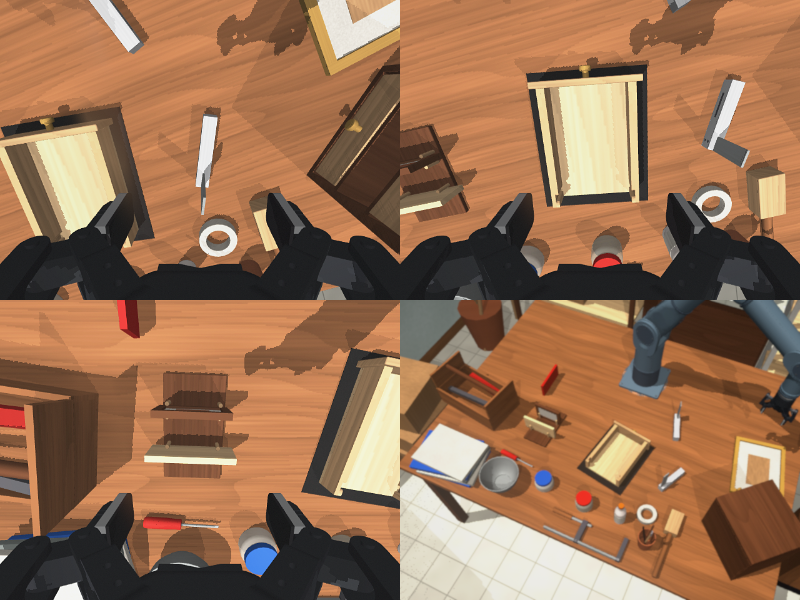

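Wrist views show the drawer (full-res about 215–380, 95–330), square (about 325, 270) and rack with panel in the lower place (about 290–475 × 290–335 in the tile). Enlarging for pixel readings.

```bash
python3 - <<'E'
from h import *
def crop(f,x,y,w,h,s):
    i=cv2.resize(cv2.imread(f'pics/{f}.png')[y:y+h,x:x+w],None,fx=s,fy=s,interpolation=cv2.INTER_CUBIC)
    for k in range(0,w,20):
        cv2.line(i,(k*s,0),(k*s,4 if k%100 else 10),(0,0,255),1); cv2.putText(i,str(x+k),(k*s+1,14),0,.35,(0,0,255),1)
    for k in range(0,h,20):
        cv2.line(i,(0,k*s),(4,k*s),(0,0,255),1); cv2.putText(i,str(y+k),(5,k*s+4),0,.35,(0,0,255),1)
    return i
a=crop('wdr',195,105,200,240,2);a2=crop('wsq',295,165,80,190,3)
a=crop('wdr',195,105,200,200,3)
m=np.zeros((600,800,3),np.uint8);m[:]=90
m[:,:600]=a; b=crop('wsq',303,165,66,190,3); m[:570,600:798]=b
cv2.imwrite('pics/c1.png',m)
cv2.imwrite('pics/c2.png',crop('wra',220,110,170,140,4))
E
```

```text
(no output)
```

View pics/c1.png

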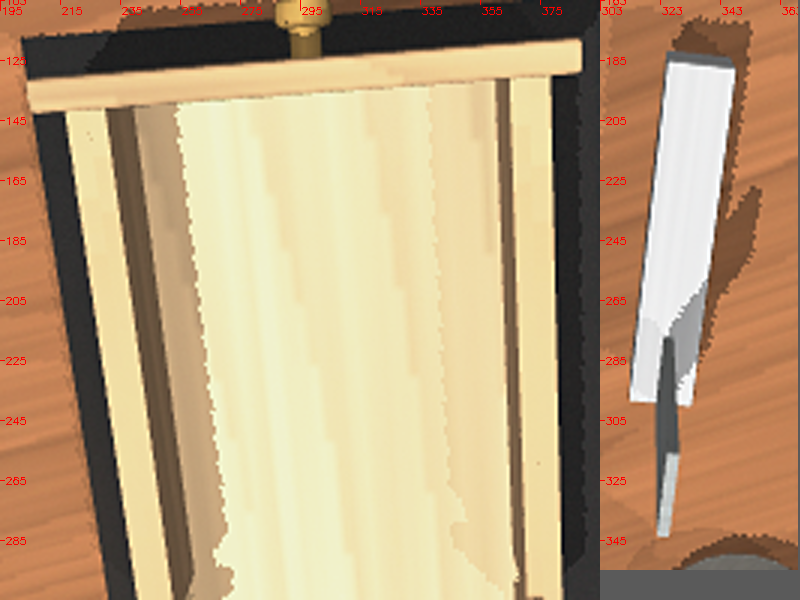

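View pics/c2.png

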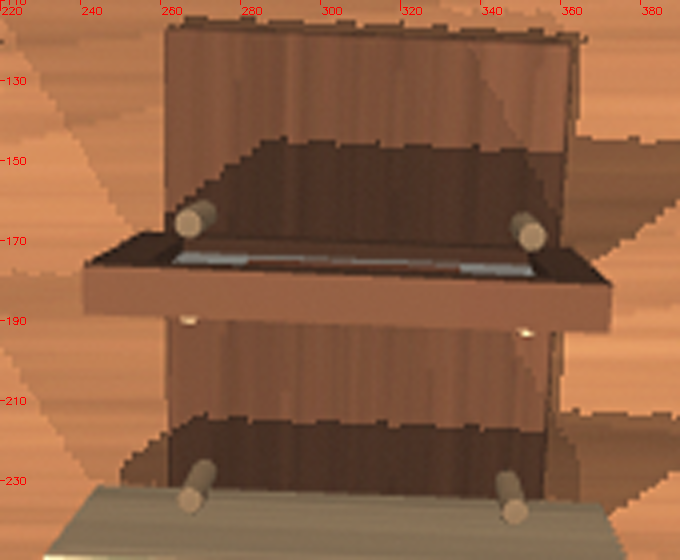

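Drawer readings (full-res): inner top edges of the sides run (230.7,141)→(252.3,305) on the left and (365,131)→(370.7,305) on the right; front inner top edge (205,142.7)→(389,129). Square: stock top (325,184),(347.5,188),(333,300),(313,299). I still need the back end and the panel top.

```bash
python3 - <<'E'
from h import *
def crop(f,x,y,w,h,s):
    i=cv2.resize(cv2.imread(f'pics/{f}.png')[y:y+h,x:x+w],None,fx=s,fy=s,interpolation=cv2.INTER_CUBIC)
    for k in range(0,w,20):
        cv2.line(i,(k*s,0),(k*s,5),(0,0,255),1); cv2.putText(i,str(x+k),(k*s+1,14),0,.35,(0,0,255),1)
    for k in range(0,h,20):
        cv2.line(i,(0,k*s),(4,k*s),(0,0,255),1); cv2.putText(i,str(y+k),(5,k*s+4),0,.35,(0,0,255),1)
    return i
m=np.zeros((560,800,3),np.uint8)
m[:280,:800]=crop('wdr',200,280,200,70,4); m[280:,:680]=crop('wra',220,210,170,70,4)
cv2.imwrite('pics/c3.png',m)
E
```

```text
(no output)
```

View pics/c3.png

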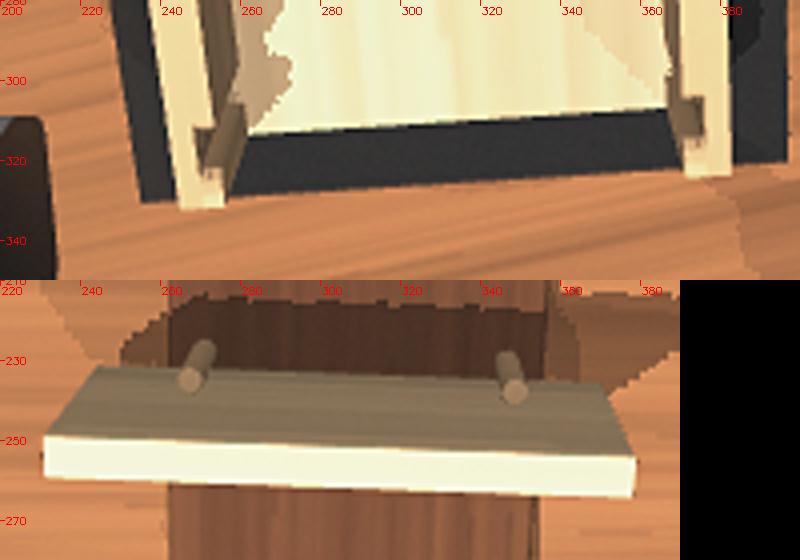

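Back of the drawer: side-top corners at (244.8,332), (256,331.5), (371.8,324.3), (383,323.8); bottom back edge (262.3,313.5)–(366.8,306.8). Panel top: (231,248.8), (378.5,254.5), (378,264.3), (230.5,259.5). Fitting poses.

```bash
cat > fit.py <<'E'
from h import *
from scipy.optimize import least_squares
def T(p,P): 
    c,s=np.cos(p[2]),np.sin(p[2]); P=np.array(P,float)/1000
    return np.c_[p[0]+c*P[:,0]-s*P[:,1], p[1]+s*P[:,0]+c*P[:,1], P[:,2]]
def fit(n,P,uv,p0,lines=[]):
    j=load(n); uv=np.array(uv)
    def r(p):
        e=[(proj(j,T(p,P))-uv).ravel()]
        for A,B,a,b in lines:
            q=proj(j,T(p,[A,B])); d=(q[1]-q[0])/np.linalg.norm(q[1]-q[0]); 
            for x in(a,b): w=np.array(x)-q[0]; e.append([d[0]*w[1]-d[1]*w[0]])
        return np.concatenate(e)
    s=least_squares(r,p0,x_scale=[.01,.01,.05],loss='soft_l1'); print(n,s.x,np.degrees(s.x[2]),'res',np.round(r(s.x),1)); return s.x
dr=fit('wdr',[(120,-90,60),(120,-75,60),(120,75,60),(120,90,60),(120,-75,10)],
 [(244.8,332),(256,331.5),(371.8,324.3),(383,323.8),(262.3,313.5)],[.52,.07,-.25],
 [((-100,-75,60),(60,-75,60),(230.7,141),(249,280)),((-100,75,60),(60,75,60),(365,131),(369.9,280)),((-120,-60,72),(-120,60,72),(205,142.7),(389,129)),((-100,-90,60),(60,-90,60),(217.3,141.7),(240.7,305)),((-100,90,60),(60,90,60),(378.7,130),(382.7,305))])
pa=fit('wra',[(-6,-80.5,87),(-6,80.5,87),(6,80.5,87),(6,-80.5,87)],[(231,248.8),(378.5,254.5),(378,264.3),(230.5,259.5)],[.54,-.33,0])
sq=fit('wsq',[(-70,-13,32),(-70,13,32),(70,13,32),(70,-13,32),(70,0,130),(40,0,130)],[(325.7,185.7),(348,187.7),(333.7,300),(313.3,298.7),(324.3,344),(327,316)],[.52,.32,-.37])
json.dump(dict(dr=list(dr),pa=list(pa),sq=list(sq)),open('poses.json','w'))
j=load('wdr'); print('seat groove proj',proj(j,T(dr,[(92.8,82,60),(107.2,82,60),(92.8,-82,60),(107.2,-82,60)])))
for n in('scene0','side0'):
    j=load(n); print(n,'panel top',proj(j,T(pa,[(0,-80.5,87),(0,80.5,87)])).ravel(),'drawer back',proj(j,T(dr,[(120,-90,60),(120,90,60)])).ravel(),'sq',proj(j,T(sq,[(70,0,130)])).ravel())
E
python3 fit.py
```

```text
wdr [ 0.5136  0.0546 -0.181 ] -10.370467252703532 res [ 0.1  0.2  0.3 -0.  -0.4  0.1 -0.  -0.2 -0.2 -0.2 -0.4  0.3  0.3  0.1
  0.1 -0.2 -0.4  0.2  0.2 -0.1]
wra [ 0.5357 -0.334  -0.0355] -2.033349484679286 res [-0.9  0.1  0.6 -0.3  0.2  0.4 -0.  -0.1]
wsq [ 0.5226  0.3252 -0.4516] -25.872911663046416 res [-0.5 -0.6  0.3 -0.2  0.1  0.7 -0.6  0.  -0.1 -0.1  0.6  0.4]
seat groove proj [[376.3014 305.0237]
 [376.57   315.1618]
 [248.3176 313.0995]
 [249.7298 323.0931]]
scene0 panel top [198.462  185.104  245.9865 205.4739] drawer back [296.7409 256.1233 350.6078 289.3283] sq [422.5522 282.6538]
side0 panel top [424.885  348.9595 384.1351 293.6167] drawer back [365.5934 235.7939 342.5169 193.7237] sq [295.9819 149.7308]
```

```bash
cat >> h.py <<'E'
try: PO=json.load(open('poses.json'))
except Exception: PO={}
def st(l=''):
    s=sense(); print(l,'t',round(s['t'],2),'p',s['eef_pos'],'F',s['contact_force'],'M',s['torque'],'open',round(s['opening'],4),'grip',round(s['grip_force'],1)); return s
E
python3 - <<'E'
from h import *
x,y,a=PO['pa']; dx,dy,da=PO['dr']; A=np.degrees(a); D=np.degrees(da)
move_ptp((x,y,.20),down(A)); set_gripper(.036,60); st('above')
line_to((x,y,.050),vel=.1); st('down')
set_gripper(0,60); st('grip')
line_to((x,y,.22),vel=.15); st('lift')
s=np.array([dx+.1*np.cos(da),dy+.1*np.sin(da)])
move_ptp((*s,.20),down(D)); line_to((*s,.125),vel=.1); st('over seat')
snap('wrist','w4'); snap('scene','s4'); snap('side','d4')
m=np.zeros((560,800,3),np.uint8)
i=cv2.imread('pics/w4.png');m[:,:]=0
m[:300,:400]=cv2.resize(i,(400,300))
c=lambda f,x,y,w,h:cv2.resize(cv2.imread(f'pics/{f}.png')[y:y+h,x:x+w],(400,280),interpolation=cv2.INTER_CUBIC)
m[:280,400:]=c('s4',270,180,140,98*1); m[280:,400:]=c('d4',250,140,140,98)
cv2.imwrite('pics/m4.png',m)
E
```

```text
above t 6.0 p [ 0.5357 -0.3341  0.2   ] F [-0.4562 -0.0709  0.6318] M [0.0399 0.031  0.0166] open 0.036 grip 0.0
down t 7.65 p [ 0.5361 -0.3343  0.0506] F [0.0984 0.1506 0.0334] M [ 0.0467 -0.0342  0.0132] open 0.0359 grip 0.0
grip t 7.98 p [ 0.5361 -0.3342  0.0505] F [0.3142 0.4733 3.9245] M [ 0.1164 -0.0084  0.0026] open 0.0112 grip 58.9
lift t 9.27 p [ 0.5352 -0.3335  0.219 ] F [-0.5022 -0.746  -1.3894] M [ 0.0107 -0.0049 -0.0235] open 0.0114 grip 58.3
over seat t 11.58 p [0.6124 0.0364 0.1255] F [ 0.3369 -0.3158 -1.3954] M [-0.0471 -0.0289  0.0214] open 0.0117 grip 58.3
```

View pics/m4.png

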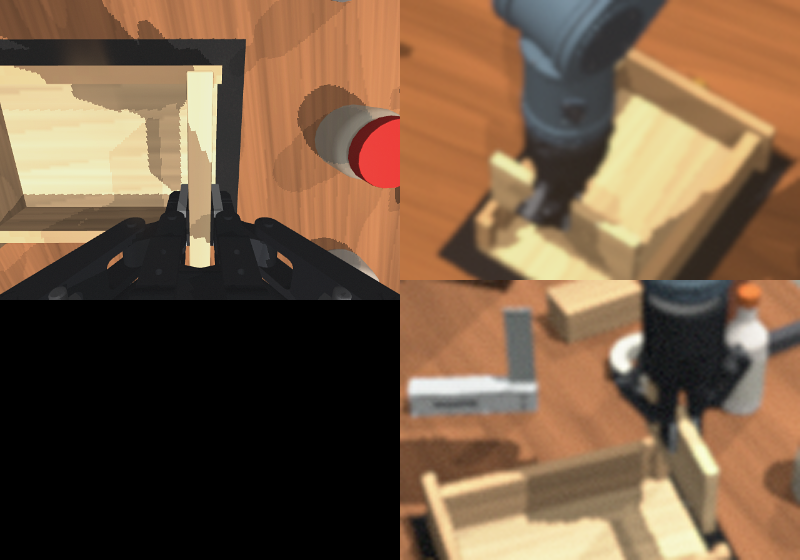

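The panel is held straight, its upper end at about (200,72) in the wrist tile, lined up over the drawer's sides. Lowering now with force watch.

```bash
python3 - <<'E'
from h import *
dx,dy,da=PO['dr']; s=[dx+.1*np.cos(da),dy+.1*np.sin(da)]
print(line_to((*s,.095),vel=.08,contact_N=6)); st('mouth')
print(line_to((*s,.045),vel=.03,contact_N=10)); st('down')
E
```

```text
False
mouth t 12.26 p [0.6116 0.0364 0.0945] F [ 0.1122  0.8528 -1.2438] M [ 0.0088 -0.035  -0.0216] open 0.0113 grip 58.4
True
down t 13.66 p [0.6119 0.0366 0.0485] F [-1.1337  0.9749  4.3571] M [0.0763 0.1124 0.0094] open 0.0114 grip 59.4
```

```bash
python3 - <<'E'
from h import *
dx,dy,da=PO['dr']; s=[dx+.1*np.cos(da),dy+.1*np.sin(da)]
print(line_to((*s,.044),vel=.02,contact_N=12)); st('press')
set_gripper(.034); st('open')
line_to((*s,.2),vel=.15); pause(.1); st('up')
move_ptp((.47,.08,.34),down(75.5)); snap('wrist','w5');st()
i=cv2.imread('pics/w5.png')[260:350,190:400]; i=cv2.resize(i,None,fx=3.8,fy=3.8,interpolation=cv2.INTER_CUBIC)
j=load('w5')
from fit import T
P=[(94,-80.5,85),(94,80.5,85),(106,80.5,85),(106,-80.5,85)]
print(proj(j,T(PO['dr'],P)))
for u in proj(j,T(PO['dr'],P)): cv2.circle(i,tuple(int(k) for k in (u-[190,260])*3.8),2,(0,0,255),-1)
cv2.imwrite('pics/m5.png',i)
E
```

```text
True
press t 13.87 p [0.6121 0.0366 0.0485] F [-2.2039 -0.2403  6.6543] M [-0.076   0.4101 -0.0224] open 0.0112 grip 59.8
open t 14.22 p [0.6113 0.0367 0.0473] F [-0.1597 -0.1998  0.2495] M [-0.0242 -0.0155 -0.0462] open 0.034 grip 0.0
up t 15.48 p [0.6113 0.0366 0.199 ] F [0.371  0.0863 0.134 ] M [-0.0004  0.012  -0.0645] open 0.034 grip 0.0
 t 16.47 p [0.4701 0.0799 0.3393] F [ 0.6891 -0.2455  0.6135] M [-0.0288  0.0227 -0.0418] open 0.0342 grip 0.0
wdr [ 0.5136  0.0546 -0.181 ] -10.370467252703532 res [ 0.1  0.2  0.3 -0.  -0.4  0.1 -0.  -0.2 -0.2 -0.2 -0.4  0.3  0.3  0.1
  0.1 -0.2 -0.4  0.2  0.2 -0.1]
wra [ 0.5357 -0.334  -0.0355] -2.033349484679286 res [-0.9  0.1  0.6 -0.3  0.2  0.4 -0.  -0.1]
wsq [ 0.5226  0.3252 -0.4516] -25.872911663046416 res [-0.5 -0.6  0.3 -0.2  0.1  0.7 -0.6  0.  -0.1 -0.1  0.6  0.4]
seat groove proj [[376.3014 305.0237]
 [376.57   315.1618]
 [248.3176 313.0995]
 [249.7298 323.0931]]
scene0 panel top [198.462  185.104  245.9865 205.4739] drawer back [296.7409 256.1233 350.6078 289.3283] sq [422.5522 282.6538]
side0 panel top [424.885  348.9595 384.1351 293.6167] drawer back [365.5934 235.7939 342.5169 193.7237] sq [295.9819 149.7308]
[[247.978  323.7171]
 [380.3778 314.9308]
 [380.6285 323.7699]
 [249.267  332.4152]]
```

View pics/m5.png

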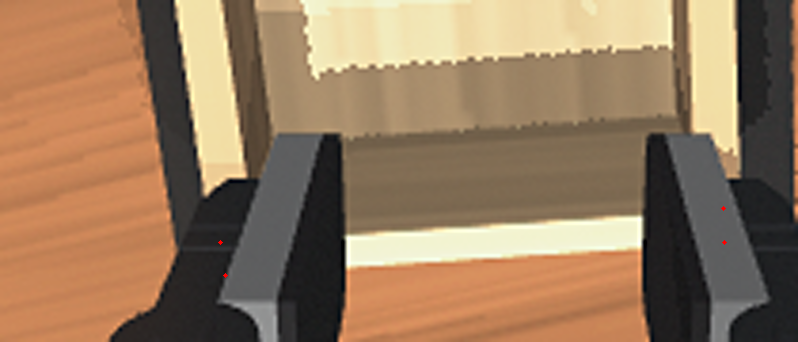

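The panel's top edge matches the predicted home position within about 0.6 px, i.e. it's seated. Next the square.

```bash
python3 - <<'E'
from h import *
x,y,a=PO['sq']; A=np.degrees(a)+90
g=[x-.025*np.cos(a),y-.025*np.sin(a)]
move_ptp((*g,.20),down(A)); set_gripper(.055,110); st('above')
print(line_to((*g,.06),vel=.12)); print(line_to((*g,.005),vel=.05,contact_N=8)); st('down')
set_gripper(0,110); st('grip')
line_to((*g,.03),vel=.05); st('lift')
line_to((*g,.15),vel=.12)
dx,dy,da=PO['dr']; D=lambda u,v=0:[dx+u*np.cos(da)-v*np.sin(da),dy+u*np.sin(da)+v*np.cos(da)]
move_ptp((*D(-.011),.15),down(np.degrees(da)+90)); st('over')
snap('side','d6'); snap('scene','s6'); snap('wrist','w6')
c=lambda f,x,y,w,h:cv2.resize(cv2.imread(f'pics/{f}.png')[y:y+h,x:x+w],(400,300),interpolation=cv2.INTER_CUBIC)
cv2.imwrite('pics/m6.png',np.vstack([np.hstack([c('d6',230,110,160,120),c('s6',270,160,160,120)]),np.hstack([c('w6',0,0,640,480)]*2)]))
E
```

```text
above t 17.93 p [0.5005 0.3357 0.2006] F [-0.1941 -0.2527  0.9433] M [ 0.0117 -0.0213 -0.0005] open 0.0553 grip 0.0
False
False
down t 20.49 p [0.5004 0.3363 0.0053] F [0.7047 0.8687 0.2705] M [-0.0399 -0.01    0.0218] open 0.0549 grip 0.0
grip t 20.88 p [0.5003 0.3362 0.0057] F [-0.8074 -0.9355  5.5482] M [-0.168   0.3117 -0.0349] open 0.0239 grip 108.4
lift t 21.52 p [0.4999 0.3361 0.03  ] F [-0.1768 -0.7087 -3.6444] M [ 0.0785  0.1702 -0.0107] open 0.0244 grip 108.0
over t 23.76 p [0.5031 0.0581 0.1499] F [-0.2172 -0.1567 -2.4237] M [0.07   0.1291 0.0057] open 0.0242 grip 108.0
```

View pics/m6.png

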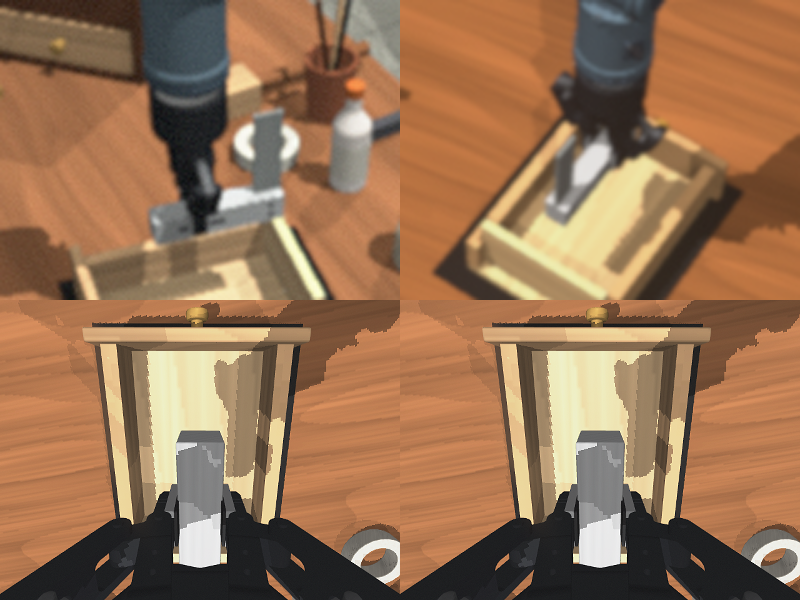

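The square is held upright and parallel to the drawer (stock at about (200,500) in the wrist tile). Lowering, then pushing to the panel.

```bash
python3 - <<'E'
from h import *
dx,dy,da=PO['dr']; D=lambda u,v=0:[dx+u*np.cos(da)-v*np.sin(da),dy+u*np.sin(da)+v*np.cos(da)]
loc=lambda p:Ro.from_euler('z',-da).apply(np.array(p)-[dx,dy,0])
f=lambda s:print('local p',loc(s['eef_pos']),'local F',Ro.from_euler('z',-da).apply(s['contact_force']))
line_to((*D(-.011),.04),vel=.1)
print(line_to((*D(-.011),.008),vel=.03,contact_N=6)); s=st('bottom'); f(s)
z=s['eef_pos'][2]
print(line_to((*D(.01),z),vel=.02,contact_N=8)); s=st('panel'); f(s)
pause(.3); f(st('settled'))
E
```

```text
True
bottom t 25.94 p [0.5025 0.0565 0.0156] F [-1.5994 -0.6564  6.5615] M [0.0232 0.2495 0.0675] open 0.0242 grip 109.0
local p [-0.0112 -0.0001  0.0156] local F [-1.4551 -0.9336  6.5615]
True
panel t 26.27 p [0.5025 0.0565 0.0156] F [-0.2882  0.3862  4.7799] M [-0.0165 -0.0183  0.0028] open 0.0242 grip 109.0
local p [-0.0113 -0.0001  0.0156] local F [-0.353   0.328   4.7799]
settled t 26.57 p [0.5024 0.0565 0.0156] F [-0.4859 -0.579   5.3356] M [-0.071  -0.0607 -0.0332] open 0.0243 grip 109.0
local p [-0.0113 -0.0001  0.0156] local F [-0.3738 -0.657   5.3356]
```

```bash
python3 - <<'E'
from h import *
dx,dy,da=PO['dr']; D=lambda u,v=0:[dx+u*np.cos(da)-v*np.sin(da),dy+u*np.sin(da)+v*np.cos(da)]
r=Ro.from_euler('z',-da)
f=lambda s:print('local p',r.apply(s['eef_pos']-np.array([dx,dy,0])),'local F',r.apply(s['contact_force']))
line_to((*D(-.011),.0172),vel=.02)
print(line_to((*D(.008),.0172),vel=.02,contact_N=8)); f(st('panel')); pause(.3); s=st('settled');f(s)
E
```

```text
True
panel t 27.51 p [0.513  0.0545 0.0164] F [-0.5758  0.2923 -0.1015] M [ 0.0202 -0.1633  0.0054] open 0.0241 grip 108.3
local p [-0.0005 -0.0002  0.0164] local F [-0.619   0.1838 -0.1015]
settled t 27.81 p [0.5129 0.0545 0.0162] F [ 2.0611 -0.6763  0.3956] M [-0.0319 -0.6536  0.004 ] open 0.0244 grip 108.3
local p [-0.0006 -0.0002  0.0162] local F [ 2.1492 -0.2942  0.3956]
```

```bash
python3 - <<'E'
from h import *
dx,dy,da=PO['dr']; D=lambda u,v=0:[dx+u*np.cos(da)-v*np.sin(da),dy+u*np.sin(da)+v*np.cos(da)]
r=Ro.from_euler('z',-da)
f=lambda s:print('local p',r.apply(s['eef_pos']-np.array([dx,dy,0])),'local F',r.apply(s['contact_force']),'M',r.apply(s['torque']))
for u,z in((.0,.0150),(.001,.0142),(.002,.0142),(.003,.0138)):
    line_to((*D(u),z),vel=.01); pause(.3); f(sense())
st()
E
```

```text
local p [-0.0007 -0.0002  0.0156] local F [-5.2891 -1.3528 12.5459] M [-0.1217  0.1564  0.0357]
local p [-0.0008 -0.0002  0.0155] local F [-10.5884  -0.9868  27.3226] M [-0.3273  1.2825  0.0227]
local p [-0.0008 -0.0002  0.0155] local F [-13.812   -1.7845  31.3556] M [-0.2918  1.7432 -0.0228]
local p [-0.0008 -0.0002  0.0155] local F [-17.9981  -1.5442  39.6135] M [-0.4753  2.5633 -0.0078]
 t 30.13 p [0.5128 0.0545 0.0155] F [-17.982    1.7209  39.6135] M [-0.0061  2.607  -0.0078] open 0.0244 grip 114.2
```

The push could be carried partly by bottom friction; I'll ease the downforce and raise the forward push so panel contact is certain.

```bash
python3 - <<'E'
from h import *
dx,dy,da=PO['dr']; D=lambda u,v=0:[dx+u*np.cos(da)-v*np.sin(da),dy+u*np.sin(da)+v*np.cos(da)]
r=Ro.from_euler('z',-da)
f=lambda s:print('local p',r.apply(s['eef_pos']-np.array([dx,dy,0])),'local F',r.apply(s['contact_force']),'M',r.apply(s['torque']))
for u,z in((.003,.0158),(.004,.0154),(.004,.0150)):
    line_to((*D(u),z),vel=.01); pause(.3); f(sense())
st(); R=Ro.from_quat(np.roll(sense()['tool_rot'],-1)).as_matrix(); print(r.apply(R.T))
for n,k in(('side','d7'),('scene','s7'),('wrist','w7')): snap(n,k)
c=lambda f,x,y,w,h:cv2.resize(cv2.imread(f'pics/{f}.png')[y:y+h,x:x+w],(400,300),interpolation=cv2.INTER_CUBIC)
cv2.imwrite('pics/m7.png',np.vstack([np.hstack([c('d7',250,130,120,90),c('s7',280,180,120,90)]),np.hstack([c('w7',0,0,640,480),c('w7',240,180,160,120)])]))
E
```

```text
local p [-0.0003 -0.0002  0.0158] local F [-9.6376  0.4552 12.1635] M [-0.1058  1.0048  0.0009]
local p [-0.0003 -0.0002  0.0156] local F [-14.1099  -0.8663  20.2   ] M [-0.0477  1.6053 -0.0033]
local p [-0.0003 -0.0002  0.0155] local F [-15.8329  -1.25    24.0203] M [-0.2034  1.9087  0.072 ]
 t 31.89 p [0.5132 0.0544 0.0155] F [-15.7993   1.6206  24.0203] M [0.1435 1.9142 0.072 ] open 0.0241 grip 112.1
[[-0.9998 -0.0011  0.0209]
 [-0.0012  1.     -0.0011]
 [-0.0209 -0.0011 -0.9998]]
```

View pics/m7.png

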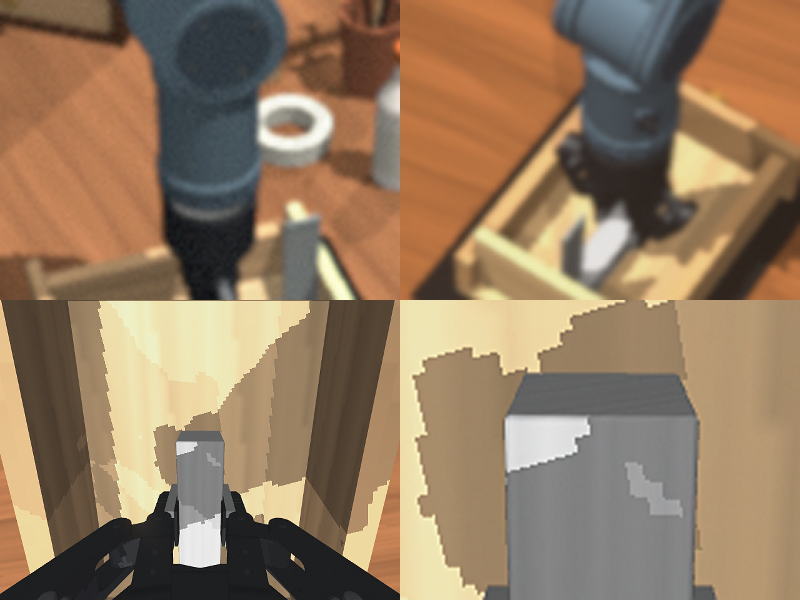

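The square stands in the corner against the panel (side tile (300,250)), but under this load the tool leans 0.021 rad forward; I'll ease the push and see whether the lean follows.

```bash
cat >> h.py <<'E'
dx,dy,da=PO['dr']; D=lambda u,v=0:[dx+u*np.cos(da)-v*np.sin(da),dy+u*np.sin(da)+v*np.cos(da)]
rr=Ro.from_euler('z',-da)
def f():
    s=sense(); q=Ro.from_quat(np.roll(s['tool_rot'],-1)).as_matrix()
    print(round(s['t'],2),'p',rr.apply(s['eef_pos']-np.array([dx,dy,0])),'F',rr.apply(s['contact_force']),'M',rr.apply(s['torque']),'toolz',rr.apply(q[:,2]),'tooly',rr.apply(q[:,1]))
def pitched(rad): # square frame turned by rad about drawer y from upright
    q=(Ro.from_euler('z',da)*Ro.from_euler('y',rad)*Ro.from_euler('z',-da))*Ro.from_quat(np.roll(down(np.degrees(da)+90),-1))
    return np.roll(q.as_quat(),1)
E
python3 - <<'E'
from h import *
line_to((*D(.002),.0158),vel=.01); pause(.3); f()
for k in(-.008,-.014):
    line_to((*D(.002),.0153),vel=.01,frame=pitched(k)); pause(.3); f()
E
```

```text
32.71 p [-0.0002 -0.0002  0.0158] F [-6.9429 -0.2899 10.1005] M [-0.0447  0.5242 -0.042 ] toolz [-0.0167 -0.0017 -0.9999] tooly [-0.0011  1.     -0.0017]
33.26 p [ 0.0002 -0.0001  0.0156] F [-4.8786  0.408  12.2697] M [-0.1074  1.2438  0.044 ] toolz [ 0.0041  0.0003 -1.    ] tooly [-0.0002  1.      0.0003]
33.81 p [ 0.0003 -0.0001  0.0156] F [-3.8962  0.3033 13.3405] M [-0.1454  1.4078  0.0092] toolz [ 0.0101  0.0003 -0.9999] tooly [-0.0001  1.      0.0003]
```

```bash
python3 - <<'E'
from h import *
line_to((*D(.0),.0165),vel=.01,frame=pitched(0)); pause(.3); f()
for u,z,k in((.003,.0165,-.003),(.003,.0153,-.004),(.004,.0150,-.004)):
    line_to((*D(u),z),vel=.01,frame=pitched(k)); pause(.3); f()
E
```

```text
34.49 p [-0.0001 -0.      0.0164] F [-0.3787  0.1332 -3.5719] M [ 0.0247  0.1414 -0.0034] toolz [-0.0002 -0.0001 -1.    ] tooly [ 0.      1.     -0.0001]
35.24 p [ 0.0001 -0.0001  0.016 ] F [-6.7902 -0.1123  1.0235] M [0.0274 1.2831 0.0409] toolz [-0.0024 -0.0003 -1.    ] tooly [-0.0006  1.     -0.0003]
35.81 p [ 0.0002 -0.0001  0.0156] F [-9.9549 -0.61   13.0225] M [-0.1736  1.939   0.0965] toolz [-0.0016  0.0003 -1.    ] tooly [-0.0004  1.      0.0003]
36.37 p [ 0.0001 -0.0001  0.0155] F [-14.542   -1.2811  21.4   ] M [-0.2351  2.6675  0.1374] toolz [-0.0037  0.0006 -1.    ] tooly [-0.0005  1.      0.0006]
```

Tool level within 0.004 rad, load centred over the stock, 14 N forward and 21 N down: done.

```bash
python3 - <<'E'
from h import *
pause(.4); f(); print(close_job())
E
```

```text
36.77 p [ 0.0002 -0.0001  0.0156] F [-13.87    -1.5818  21.1964] M [-0.2246  2.6801  0.0493] toolz [-0.0036  0.0006 -1.    ] tooly [-0.0005  1.      0.0006]
the job is handed in; nothing more can be done
None
```

I handed the job in at 36.8 s, with no verdict returned: the panel is home in the drawer's grooves and released, and the square is still gripped in the corner within about 0.004 rad of upright, pushing about 14 N forward and 21 N down (tool readings).

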